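# Re-tension the cam clamp on the last jack

### The arm

A 6-joint arm with a two-finger parallel gripper is mounted at the origin on the work surface. World frame = base frame: x ahead of the robot, y to its left, z up, the work surface at z = 0. Lengths are in mm, angles in rad, forces in N, time in s.
With the tool pointing down it reaches from about 275 to 750 mm from the base axis. Payload 10.2 kg.
Tool frame: the origin (TCP) lies midway between the tips of the shut fingers; the grasp point (between the pads) lies 19 mm behind it (ctrl.pinch_z is the distance from the TCP to the grasp point, in mm); x points along the fingers, z is the direction in which the jaws open and shut, and the axes are right-handed (so a half turn about x gives the same grasp; the last joint's range is limited). The gripper opens to 85 mm and grips with 20 to 120 N. Pads are 22 mm wide; open, the fingers measure 114 mm over their backs; the gripper's body (76 mm by 85 mm) begins 54 mm behind the grasp point. The pads swing forward as they close: fully open they stand 13 mm farther back than shut.
Start: joints at [-1.4, 0.313, 1.498, -0, 1.331, -0.223], TCP at [201.431, -484.827, 231.294] pointing down, gripper open.
Joint ranges: [-2.94, 2.94], [-0.97, 2.17], [0.19, 2.56], [-1.23, 4.37], [0.02, 3.11], [-2.88, 2.88]. Speed limits (rad/s): [2.39, 2.39, 3.01, 3.14, 3.14, 3.14].

### API

Orientations are given as a unit quaternion [w, x, y, z].
In Python, from rig import ctrl, capture, workorder, nets gives the robot as it stands. The module is installed in compiled form; this text tells all that it offers.
- The arm moves only by the tool send_rows, never from a script. Its argument "rows" is text: rows parted by semicolons, each of 5 numbers parted by spaces: the opening, from 0 (shut) to 1 (fully open), then the shift along the tool's x, y, z in cm, then the turn about the tool's x in units of 5 degrees (1.0 is 5 degrees). In form: grip x y z yaw; .... A call has 1 to 12 rows; each row is the pose to reach, as a shift and turn from the pose commanded when the call began, along the tool's axes at that moment; what a row does not reach only later rows make up. A row lasts 1/10 s, in which the tool goes at most 50 mm and 8.59 degrees, less where a joint would pass 70% of its speed; a pose out of reach is approached as far as the arm can. A call with a gripper value outside its range is refused whole. The fingers move at their own pace and stop on an object; "grip_force" is the grip in N (left out, the last holds). Time passes only in rows, so rows that repeat a pose let the fingers close. It gives the time, the measured TCP pose, the force and the opening at its end, in the units of the state.
- ctrl.sense(): the state, without advancing time (a new reading comes with each control period).
- capture(name): name is "side" or "top"; returns a dict with "pixels" (400x640x3 uint8, red, green, blue), "intrinsics" (3x3 intrinsics, pixels), "dist" ([k1, k2, p1, p2, k3] as OpenCV has them; the pictures are not rectified), "view" (4x4, takes a point from world to camera coordinates). Camera axes: x right, y down, z forward; pixel columns grow to the right and rows downward; lengths in mm; the calibration is good to about 2 mm. A picture is of the moment at which its call begins. There is no depth.
- workorder.finish_job(): hands the job in, once; it reports no verdict.
Trained networks look in a picture, given as the dict that the camera call returned (one of the last four; its "shot" number tells which), for a name from the list of things; names that differ only in an ending like _2 or _b are one class to them, and where a whole thing is asked for, a point or a joint stands for the part that bears it (a point fixed in the world has none). Each returns a list of dicts, best first, with "confidence" (0 to 1); they miss things now and then, are a little off and sometimes report something else, mostly with a low value. They report only what shows in the picture. A call takes as long as a camera call.
- nets.boxes_of(picture, target): "location" ([x, y, z] in mm, in world coordinates, good to about 4 mm: the middle of the surface that is visible of it).
- nets.spot_point(picture, target): "location" ([x, y, z] in mm, in world coordinates, good to about 4 mm: a listed point, or the origin of a listed thing).
The state is a dict: "time_s": time; "joints": joint angles; "dq": joint speeds; "tau": joint torques, N m; "eef_pos": TCP position; "ee_rot": TCP orientation; "force": force on the tool from outside, world axes, zero at the start; "wrist_torque": the same for the moment, N m; "grip_width": opening from 0.0 (shut) to 1.0 (fully open).
Only numpy, scipy, OpenCV 4.12 (cv2) and the standard library are available. Lean on these libraries where they do the work, as an engineer would, in place of code of your own. Each camera call takes 0.05 s, during which the arm holds its last target.

### The job

The grey last is slack in the green holding jack. Flip the red-balled cam lever fully up to open the clamp, turn the brass adjusting nut clockwise until the rubber pad just touches the last's instep, then flip the lever fully down again so that the last is held firmly. Leave the last where it sits, do not press the eyelet setter's black button, and do not disturb the saucer or the two pliers.

Things in the scene. Friction and masses are not known exactly. Their poses are not given: they have to be found in the camera images.
- jack: Green holding jack, fixed: base 260 x 190 x 12 mm (x -150 to 110), black rubber bed (top at 35 mm), heel stop, and an arch (140 mm wide) that leans 35 deg towards the toe and carries the clamp. Origin on the bench under the point where pad meets instep; x to the toe (roughly towards the robot), z up. The clamp spindle lies in its x-z plane, upward direction (0.574, 0, 0.819).
- lever (a joint): Cam lever, rad: 0 = closed (level, pointing to the heel, jack -x), 1.2 = fully open (raised 69 deg). Turns about lever_hinge, axis jack y; opening swings the ball up and towards the toe. Stays where it is left; needs 3 to 6 N at the ball. Opening lifts nut and pad 6 mm along the spindle, closing presses them down again.
- lever_hinge (a point): Point on the lever's pivot axis, between the two lugs of the arch.
- lever_ball (a point): Centre of the red ball, 26 mm diameter, on the lever's end, 125 mm from the hinge; a 12 mm chrome shank leads to the hinge. 190 mm above the bench closed, 306 mm open. Below the closed ball is the last's cone, 130 mm above the bench. Pinched along the jack's y axis, the ball turns between the fingers as the lever swings.
- nut (a joint): Adjusting nut, rad, 0 to 9: grows as it is turned clockwise seen from above (looking down the leaning spindle), which runs the pad down 10 mm per full turn (1.6 mm per rad); 2 to 5 rad are needed. 0.07 N m of friction; stays where it is left.
- nut_grip (a point): Centre of the knurled brass nut, 40 mm diameter, 24 mm high, axis = spindle axis (leaning 35 deg to the toe); about 225 mm above the bench. It turns in place. The thread sticks out up to 20 mm above it. Lever fork and lugs begin 17 mm below its underside, up to 35 mm each side. The open lever stands on its heel side, its ball 100 mm from the axis.
- pad_face (a point): Centre of the underside of the rubber clamp pad (32 mm diameter) at the spindle's lower end, facing the instep.
- pad (a joint): Compression of the spring behind the pad, m: 0 = pad free, grows as the pad bears on the last; 3 N per mm, 14 mm at most. It is what holds the last.
- instep (a point): Point on the last's flat instep face opposite the pad; its z axis is the face's outward normal, parallel to the spindle (35 degrees from vertical, towards the toe). The distance of pad_face from it along this z is the gap.
- last: Pale grey rubber shoe last, loose, 257 mm long, 92 mm wide, 95 mm high, 0.6 kg, sole down on the jack's bed, heel against the heel stop, toe along +x of the jack. Origin at the sole under the instep point, 35 mm above the bench; x to the toe.
- setter: White eyelet setter, fixed, some 215 mm left or right of the jack's middle: 210 mm deep, 100 mm wide, head top 250 mm high, button on it up to 280 mm. Origin at the middle of its foot, front (dies) to its own -x.
- setter_button (a joint): Travel of the setter's large black push button on top of the head, m: 0 = up, 0.006 = pressed. Leave it alone.
- saucer: White ceramic saucer with rose-gold eyelets, loose, 120 mm diameter, 18 mm high, beside the jack on the other side from the setter. Origin at the centre of its underside.
- pliers_a: Chrome eyelet pliers, loose, 175 mm long, 50 mm wide, 20 mm high, lying on the bench in front of the jack; origin mid-length on the underside, x to the jaws.
- pliers_b: The second chrome eyelet pliers, the same size, likewise in front of the jack.

How it is judged:
By the outcome, as a careful person would: the job done as asked, in the order asked, and still so for the second after the job is handed in, with the robot touching nothing.
It also fails if it takes over 72 s, if anything falls off the work surface, if the arm or the gripper's body presses on something with over 40 N, if the wrist force passes 120 N, or if a joint passes its speed limit or range.

## Working session

There is one attempt and no reset: what is moved stays moved. The work goes in short steps, Python scripts to look and compute and a tool call to move; the robot and the scene stay as the last step left them, time stands still between calls to the robot, and variables do not carry over. Pictures are saved under pics/ and viewed, and the job is handed in when it is done.

Besides the shell and the picture viewer there is one more tool, called after "Call:" as name(argument=value, ...) on one line, values as JSON. send_rows: Moves the arm, as the interface text tells. Its arguments: {"type":"object","properties":{"rows":{"type":"string"},"grip_force":{"type":"number"}},"required":["rows"]}

```bash
ls; mkdir -p pics; cat > h.py <<'E'
import numpy as np, cv2
from rig import ctrl, capture, workorder, nets
def save(p,n): cv2.imwrite('pics/'+n+'.png', cv2.cvtColor(p['pixels'],cv2.COLOR_RGB2BGR))
def proj(p,X):
    V=np.array(p['view']); r,_=cv2.Rodrigues(V[:3,:3])
    return cv2.projectPoints(np.float64(X).reshape(-1,1,3),r,V[:3,3],np.array(p['intrinsics'],float),np.array(p['dist'],float))[0][:,0]
E
python3 - <<'E'
from h import *
s=ctrl.sense(); print({k:np.round(v,3) for k,v in s.items()}, ctrl.pinch_z)
for n in ['side','top']:
    p=capture(n); save(p,n+'0')
    print(n,np.round(p['view'],3).tolist(), np.round(p['intrinsics'],1).tolist())
    for t in ['jack','lever_hinge','lever_ball','nut_grip','pad_face','instep','last','setter','saucer','pliers_a']:
        for d in nets.spot_point(p,t)[:2]: print(t,np.round(d['location'],1),round(d['confidence'],2), {k:v for k,v in d.items() if k not in('location','confidence')})
E
```

```text
pics
{'time_s': np.float64(0.0), 'joints': array([-1.4  ,  0.313,  1.498,  0.   ,  1.331, -0.223]), 'dq': array([ 0.   ,  0.002, -0.001, -0.   ,  0.   , -0.   ]), 'tau': array([-1.0000e-03, -4.1227e+01, -2.5975e+01, -0.0000e+00,  4.0000e-03,
        0.0000e+00]), 'eef_pos': array([ 201.393, -484.545,  230.707]), 'ee_rot': array([ 0.588,  0.393,  0.588, -0.392]), 'force': array([-0.586,  0.138, -0.326]), 'wrist_torque': array([-0.002,  0.037,  0.059]), 'grip_width': np.float64(0.999)} 18.700000000000003
side [[-0.972, -0.234, 0.014, 548.458], [-0.136, 0.515, -0.847, 181.614], [0.191, -0.825, -0.532, 999.578], [0.0, 0.0, 0.0, 1.0]] [[418.4, 0.0, 320.6], [0.0, 418.4, 201.3], [0.0, 0.0, 1.0]]
jack [603.4 -47.8   1.5] 0.82 {}
lever_hinge [549.9 -68.6 189. ] 0.77 {}
lever_ball [671.4 -27.8 191.6] 0.8 {}
nut_grip [600.1 -51.5  35.7] 0.68 {}
nut_grip [528.3 -73.4 226.2] 0.59 {}
pad_face [602.6 -51.9 112.1] 0.48 {}
instep [604.9 -48.9 111.2] 0.81 {}
last [597.9 -53.7  34.8] 0.78 {}
saucer [565.8 159.    2. ] 0.78 {}
pliers_a [411.3  35.7  -0. ] 0.86 {}
pliers_a [ 496.8 -214.6    1.3] 0.85 {}
top [[-0.024, -1.0, -0.013, 76.498], [-0.991, 0.025, -0.132, 580.863], [0.132, 0.01, -0.991, 1029.482], [0.0, 0.0, 0.0, 1.0]] [[412.8, 0.0, 317.4], [0.0, 412.8, 204.1], [0.0, 0.0, 1.0]]
jack [604.3 -51.3   1.5] 0.91 {}
lever_hinge [550.9 -68.8 190.1] 0.96 {}
lever_ball [669.9 -24.5 190.5] 0.84 {}
nut_grip [528.1 -74.8 221.4] 0.64 {}
pad_face [601.9 -48.3 105.8] 0.48 {}
instep [604.3 -55.2 113.3] 0.7 {}
last [604.  -48.8  35.1] 0.66 {}
last [605.  -49.2  -1. ] 0.22 {}
setter [ 6.538e+02 -2.537e+02  2.000e-01] 0.64 {}
saucer [564.3 158.2   2.3] 0.95 {}
saucer [604.1 -52.7 113.9] 0.57 {}
pliers_a [403.8  34.1  -0.9] 0.63 {}
pliers_a [ 495.8 -219.8    0.7] 0.61 {}
```

View pics/side0.png

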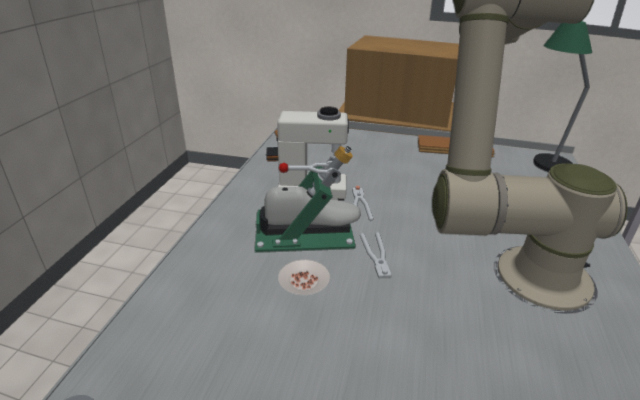

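View pics/top0.png

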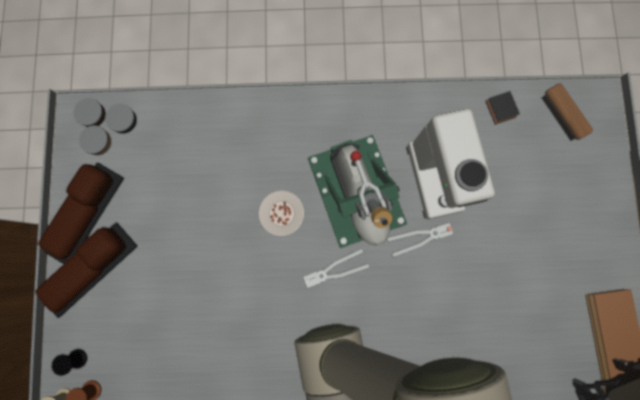

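The side view shows the red ball at (284,168), with the brass nut leaning toward the robot at (343,155). In the top view the ball is at (356,155) and the nut at (381,216). I'll average some net readings next.

```bash
cat >> h.py <<'E'
def avg(n,names,views=('side','top'),verbose=True):
    out={}
    for v in views:
        for i in range(n):
            p=capture(v)
            for t in names:
                r=nets.spot_point(p,t)
                if r: out.setdefault((t,v),[]).append(r[0]['location'] if t!='nut_grip' else max(r,key=lambda d:d['location'][2])['location'])
    if verbose:
        for k,a in out.items(): a=np.array(a); print(k,len(a),np.round(np.median(a,0),1),np.round(a.std(0),1))
    return out
E
python3 - <<'E'
from h import *
avg(6,['lever_ball','nut_grip','lever_hinge','pad_face','instep'])
s=ctrl.sense(); print(s['time_s'])
from scipy.spatial.transform import Rotation as R
q=s['ee_rot'];print(np.round(R.from_quat([q[1],q[2],q[3],q[0]]).as_matrix(),3))
E
```

```text
('lever_ball', 'side') 6 [672.1 -28.2 192.3] [1.7 1.2 0.7]
('nut_grip', 'side') 6 [528.  -72.8 227.3] [1.4 1.2 1.8]
('lever_hinge', 'side') 6 [551.4 -70.  187.5] [53.2 38.5 68.6]
('pad_face', 'side') 6 [603.9 -51.1  56.5] [48.4 86.9 54.7]
('instep', 'side') 6 [606.7 -49.7 112.8] [2.1 1.4 1.4]
('lever_ball', 'top') 6 [668.4 -26.1 192.6] [1.5 0.7 0.8]
('lever_hinge', 'top') 6 [553.2 -67.8 190.2] [1.4 1.2 0.7]
('pad_face', 'top') 6 [603.8 -48.  108.4] [28.5  9.  43.1]
('instep', 'top') 6 [602.  -54.4 113.4] [1.2 1.9 1.1]
('nut_grip', 'top') 4 [531.2 -73.5 222.8] [1.5 1.4 1.4]
4.7
[[ 0.     0.923  0.384]
 [ 0.     0.384 -0.923]
 [-1.     0.     0.   ]]
```

```bash
cat >> h.py <<'E'
def tri(pts):  # list of (pic, uv)
    rows=[]
    for p,uv in pts:
        V=np.array(p['view']); x,y=cv2.undistortPoints(np.float64([[uv]]),np.array(p['intrinsics'],float),np.array(p['dist'],float))[0,0]
        rows+= [x*V[2]-V[0], y*V[2]-V[1]]
    A=np.array(rows); X=np.linalg.lstsq(A[:,:3],-A[:,3],rcond=None)[0]; return X
def blob(p,c,rad,kind):
    hsv=cv2.cvtColor(p['pixels'],cv2.COLOR_RGB2HSV)
    H,S,V=[hsv[...,i].astype(int) for i in range(3)]
    m=((H<6)|(H>172))&(S>130) if kind=='red' else (H>=9)&(H<26)&(S>110)
    v,u=np.nonzero(m); k=(abs(u-c[0])<rad)&(abs(v-c[1])<rad)
    return np.array([u[k].mean(),v[k].mean()]),k.sum()
E
python3 - <<'E'
from h import *
a,b=capture('side'),capture('top')
for kind,ca,cb in [('red',(284,168),(356,155)),('brass',(343,155),(381,216))]:
    A,n=blob(a,ca,14,kind);B,m=blob(b,cb,14,kind);X=tri([(a,A),(b,B)]);print(kind,A,n,B,m,np.round(X,1),proj(a,X)-A,proj(b,X)-B)
E
```

```text
red [283.21538462 167.04615385] 65 [355.66101695 155.55932203] 59 [670.3 -28.  191.2] [[0.00562796 0.00123214]] [[-0.00148877 -0.00626897]]
brass [342.65454545 154.85454545] 165 [381.30319149 215.53723404] 188 [529.6 -75.4 220.9] [[-0.28001634 -0.03856906]] [[0.05169148 0.32732096]]
```

Call:
send_rows(rows="1 -10 0 0 0; 1 -10 0 0 0.66; 1 -10 60.8 -24.2 0.66; 1 -10 60.8 -24.2 0.66; 1 -10 60.8 -24.2 0.66; 1 -10 60.8 -24.2 0.66; 1 -10 60.8 -24.2 0.66; 1 -10 60.8 -24.2 0.66; 1 -10 60.8 -24.2 0.66; 1 -10 60.8 -24.2 0.66; 1 -10 60.8 -24.2 0.66; 1 -10 60.8 -24.2 0.66")

```text
time_s: 6.0
eef_pos: [560.7, -134.0, 331.4]
ee_rot: [0.577, 0.409, 0.576, -0.409]
force: [0.3, -0.3, 0.6]
grip_width: 1.002
```

```bash
cat >> h.py <<'E'
from scipy.spatial.transform import Rotation as R
def pose():
    s=ctrl.sense(); q=s['ee_rot']; return s,np.array(s['eef_pos']),R.from_quat([q[1],q[2],q[3],q[0]]).as_matrix()
def st():
    s,P,M=pose(); print('t',round(float(s['time_s']),2),'P',np.round(P,1),'F',np.round(s['force'],1),'T',np.round(s['wrist_torque'],2),'g',np.round(s['grip_width'],3),'q',np.round(s['joints'],2)); return s,P,M
V=np.array([.944,.330,0]); YJ=np.array([.330,-.944,0])
def to(X,zdir=YJ):
    s,P,M=st(); d=(M.T@(np.array(X)-P))/10
    z=M.T@zdir; a=np.degrees(np.arctan2(-z[1],z[2]))  # rot about tool x
    a=(a+90)%180-90
    print('shift cm',np.round(d,2),'yaw units',round(a/5,2))
E
python3 - <<'E'
from h import *
to([670.3,-27.5,330])
E
```

```text
t 6.0 P [ 560.7 -134.   331.4] F [ 0.3 -0.3  0.6] T [-0.02  0.    0.04] g 1.002 q [-0.44  0.39  1.14 -0.    1.62  0.8 ]
shift cm [ 0.14 13.86 -6.44] yaw units -0.0
```

Call:
send_rows(rows="1 0 13.8 -6.4 0; 1 0 13.8 -6.4 0; 1 0 13.8 -6.4 0; 1 0 13.8 -6.4 0; 1 4 13.8 -6.4 0; 1 8 13.8 -6.4 0; 1 8 13.8 -6.4 0; 1 8 13.8 -6.4 0")

```text
time_s: 6.8
eef_pos: [668.7, -30.3, 252.8]
ee_rot: [0.577, 0.41, 0.576, -0.409]
force: [-0.3, 1.2, 1.8]
grip_width: 1.001
```

```bash

python3 - <<'E'
from h import *
to([670.3,-27.5,172.5])
a=capture('side');save(a,'s1')
E
```

```text
t 6.8 P [668.7 -30.3 252.8] F [-0.3  1.2  1.8] T [-0.03 -0.   -0.  ] g 1.001 q [-0.22  0.64  0.95 -0.    1.55  1.02]
shift cm [ 8.03  0.24 -0.22] yaw units -0.01
```

View pics/s1.png

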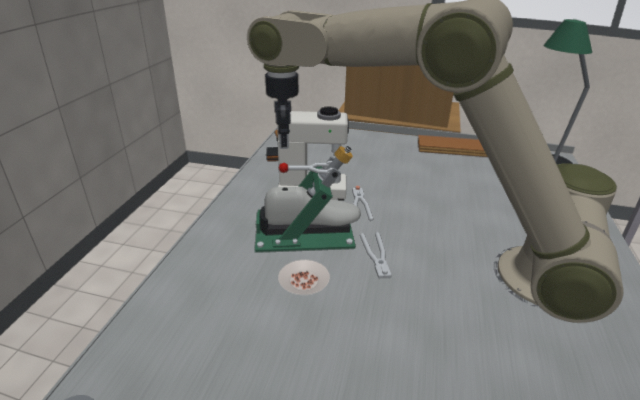

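Call:
send_rows(rows="1 4 0.2 -0.2 0; 1 8 0.2 -0.2 0; 1 8 0.2 -0.2 0; 0.2 8 0.2 -0.2 0; 0 8 0.2 -0.2 0; 0 8 0.2 -0.2 0; 0 8 0.2 -0.2 0; 0 8 0.2 -0.2 0", grip_force=30)

```text
time_s: 7.65
eef_pos: [670.1, -26.8, 172.3]
ee_rot: [0.577, 0.41, 0.576, -0.409]
force: [-0.5, 3.7, 0.9]
grip_width: 0.279
```

```bash

python3 - <<'E'
from h import *
to([670.3,-27.5,172.5])
a=capture('side');save(a,'s2')
E
```

```text
t 7.65 P [670.1 -26.8 172.3] F [-0.5  3.7  0.9] T [ 0.6   0.09 -0.07] g 0.279 q [-0.21  0.68  1.08  0.    1.38  1.02]
shift cm [-0.02 -0.    0.08] yaw units 0.0
```

View pics/s2.png

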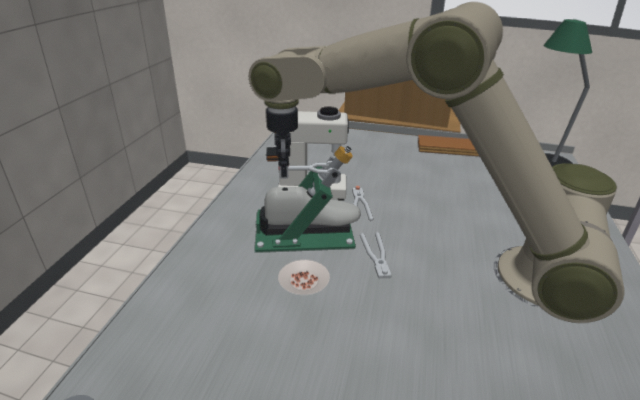

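Call:
send_rows(rows="0 -1.87 -0.14 0 0; 0 -3.69 -0.56 0 0; 0 -5.44 -1.24 0 0; 0 -7.06 -2.18 0 0; 0 -8.52 -3.35 0 0; 0 -9.79 -4.73 0 0; 0 -10.84 -6.28 0 0; 0 -11.65 -7.97 0 0; 0 -11.8 -8.4 0 0; 0 -11.8 -8.4 0 0; 0 -11.8 -8.4 0 0")

```text
time_s: 8.8
eef_pos: [589.9, -53.3, 290.2]
ee_rot: [0.576, 0.41, 0.577, -0.408]
force: [-2.9, 11.5, -0.4]
grip_width: 0.279
```

```bash

python3 - <<'E'
from h import *
s,P,M=st()
h=np.array([552,-69,190.]); d=P+[0,0,18.7]-h; print('angle',np.arctan2(d[2],d@V), np.linalg.norm(d))
a=capture('side');save(a,'s3')
E
```

```text
t 8.8 P [589.9 -53.3 290.2] F [-2.9 11.5 -0.4] T [1.76 0.23 0.09] g 0.279 q [-0.29  0.44  1.17  0.    1.53  0.94]
angle 1.238998723702695 125.79813922717996
```

View pics/s3.png

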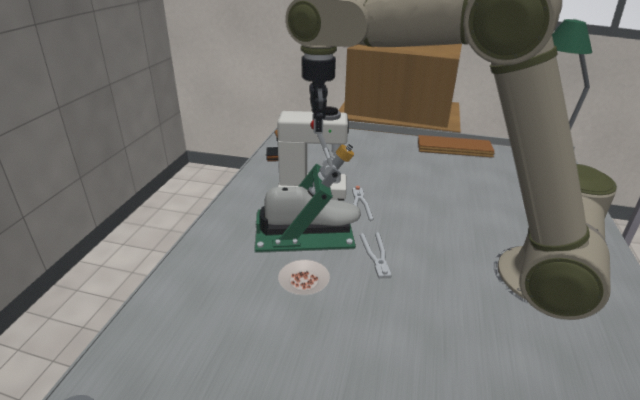

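Call:
send_rows(rows="0 -0.1 -0.3 -0.1 0; 0 -0.15 -0.5 -0.1 0; 0 -0.15 -0.5 -0.1 0; 0 -0.15 -0.5 -0.1 0")

```text
time_s: 9.25
eef_pos: [586.8, -54.2, 290.8]
ee_rot: [0.578, 0.411, 0.576, -0.407]
force: [12.7, 11.1, -7.4]
grip_width: 0.277
```

```bash

python3 - <<'E'
from h import *
s,P,M=st()
print(np.array(s['force'])@V)
h=np.array([552,-69,190.]); d=P+[0,0,18.7]-h; print('angle',np.arctan2(d[2],d@V), np.linalg.norm(d))
E
```

```text
t 9.25 P [586.8 -54.2 290.8] F [12.7 11.1 -7.4] T [ 1.54 -2.   -0.09] g 0.277 q [-0.29  0.42  1.19  0.    1.53  0.94]
15.670056648846206
angle 1.2654001129257866 125.3570212995063
```

Call:
send_rows(rows="0 0.1 0.3 0 0; 1 0.1 0.3 0 0; 1 0.1 0.3 0 0; 1 0.1 0.3 0 0; 1 0.1 0.3 0 0; 1 -1 -3 0 0; 1 -1 -6.4 0 0; 1 -1 -6.4 0 0; 1 -1 -6.4 0 0")

```text
time_s: 10.15
eef_pos: [525.0, -77.1, 301.4]
ee_rot: [0.577, 0.41, 0.576, -0.409]
force: [0.5, 0.8, 0.2]
grip_width: 0.996
```

```bash

python3 - <<'E'
from h import *
s,P,M=st()
a=capture('side');save(a,'s4');b=capture('top');save(b,'t4')
A,n=blob(a,(343,152),14,'brass');print(A,n)
for v in (a,b):
  for t in ('nut_grip','lever_ball','pad_face','instep'):
    for d in nets.spot_point(v,t)[:2]: print(t,np.round(d['location'],1),round(d['confidence'],2))
E
```

```text
t 10.15 P [525.  -77.1 301.4] F [0.5 0.8 0.2] T [-0.05  0.   -0.06] g 0.996 q [-0.37  0.29  1.35  0.    1.5   0.87]
[344.0239521  153.06586826] 167
nut_grip [521.9 -73.2 229.9] 0.65
nut_grip [595.1 -49.3 306.4] 0.34
lever_ball [597.6 -52.5 302.7] 0.85
pad_face [602.7 -52.5 116.5] 0.39
instep [606.  -50.8 111. ] 0.9
nut_grip [528.6 -74.1 225.8] 0.48
nut_grip [551.5 -69.8 190.2] 0.25
pad_face [600.  -46.2 113.8] 0.49
instep [552.2 -69.2 190.3] 0.73
instep [603.2 -49.9 112.1] 0.62
```

View pics/s4.png

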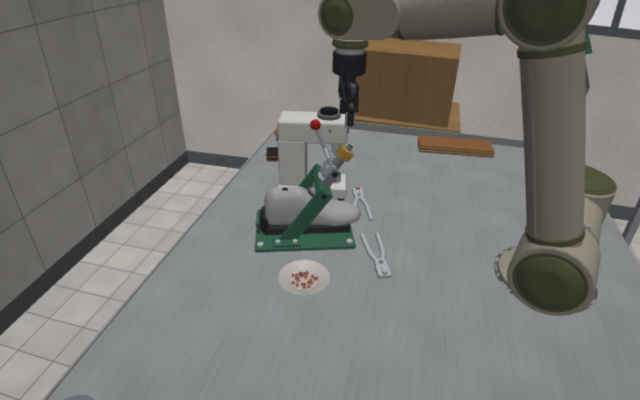

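View pics/t4.png

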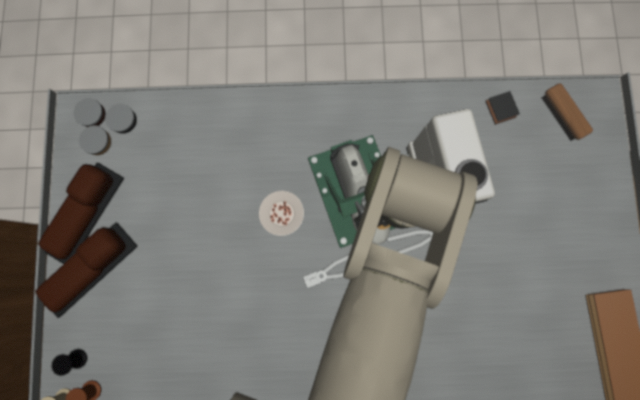

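Call:
send_rows(rows="1 0 0.2 -0.2 -1.7; 1 2 0.2 -0.2 -3.4; 1 5 0.2 -0.2 -5; 1 8.7 0.2 -0.2 -6; 1 8.7 0.2 -0.2 -6; 0 8.7 0.2 -0.2 -6; 0 8.7 0.2 -0.2 -6; 0 8.7 0.2 -0.2 -6; 0 8.7 0.2 -0.2 -6; 0 8.7 0.2 -0.2 -6", grip_force=30)

```text
time_s: 11.65
eef_pos: [525.7, -73.6, 216.1]
ee_rot: [0.663, 0.246, 0.663, -0.246]
force: [-10.0, 4.6, 12.6]
grip_width: 0.493
```

```bash

python3 - <<'E'
from h import *
s,P,M=st()
a=capture('side');save(a,'s5')
cv2.imwrite('pics/s5c.png',cv2.resize(cv2.cvtColor(a['pixels'],cv2.COLOR_RGB2BGR)[80:240,240:400],None,fx=4,fy=4,interpolation=cv2.INTER_CUBIC)[:600])
E
```

```text
t 11.65 P [525.7 -73.6 216.1] F [-10.    4.6  12.6] T [0.86 1.74 0.04] g 0.493 q [-0.36  0.34  1.5   0.    1.3   0.35]
```

View pics/s5c.png

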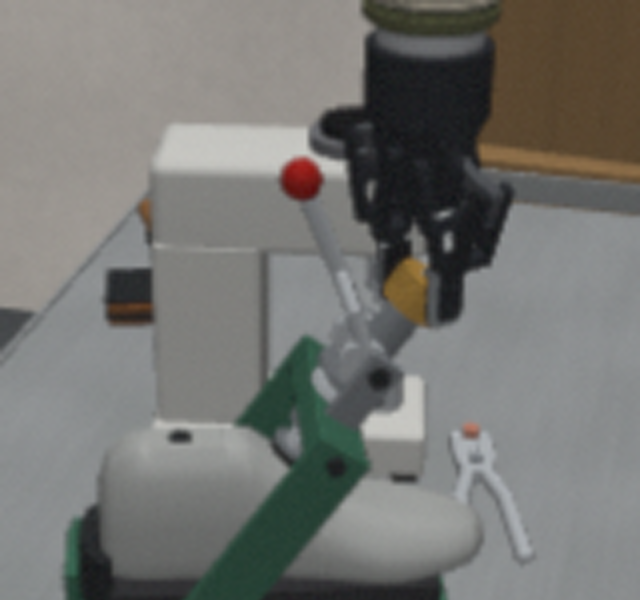

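Call:
send_rows(rows="0 0 0 0 1.5; 0 0 0 0 3; 0 0 0 0 4.5; 0 0 0 0 6; 0 0 0 0 7.5; 0 0 0 0 9; 0 0 0 0 10.5; 0 0 0 0 12; 0 0 0 0 12")

```text
time_s: 12.6
eef_pos: [525.4, -73.8, 217.0]
ee_rot: [0.45, 0.545, 0.45, -0.545]
force: [-6.3, -4.6, 9.8]
grip_width: 0.457
```

```bash

python3 - <<'E'
from h import *
s,P,M=st()
a=capture('side');save(a,'s6')
cv2.imwrite('pics/s6c.png',cv2.resize(cv2.cvtColor(a['pixels'],cv2.COLOR_RGB2BGR)[80:240,240:400],None,fx=4,fy=4,interpolation=cv2.INTER_CUBIC)[:600])
E
```

```text
t 12.6 P [525.4 -73.8 217. ] F [-6.3 -4.6  9.8] T [2.19 0.75 2.01] g 0.457 q [-0.36  0.34  1.5   0.    1.3   1.4 ]
```

View pics/s6c.png

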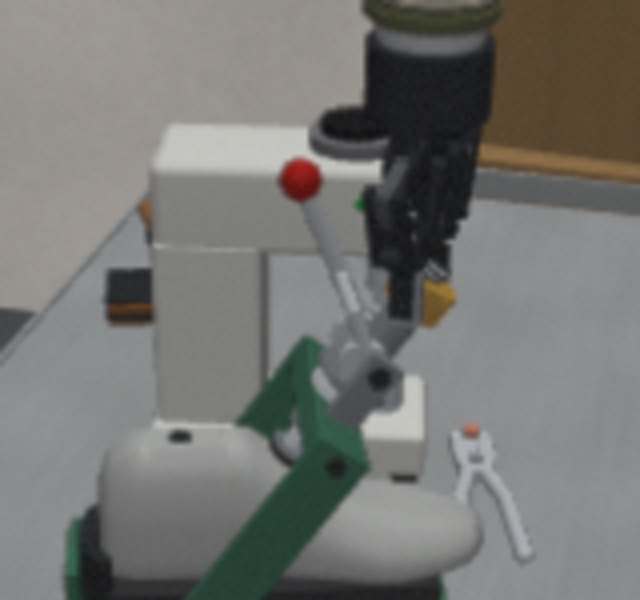

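```bash

python3 - <<'E'
import cv2,numpy as np
I={n:cv2.imread('pics/'+n+'.png') for n in ['side0','s1','s4','s5','s6']}
for a,b in [('side0','s1'),('s1','s4'),('s4','s5'),('s5','s6'),('s4','s6')]:
    d=np.abs(I[a].astype(int)-I[b]).sum(2)[175:205,300:335]
    print(a,b,d.max(), (d>20).sum(), np.argwhere(d>30)[:8].tolist())
cv2.imwrite('pics/pad.png',np.hstack([cv2.resize(I[n][165:215,295:335],None,fx=6,fy=6,interpolation=cv2.INTER_NEAREST) for n in ['side0','s4','s6']]))
E
```

```text
side0 s1 17 0 []
s1 s4 204 94 [[0, 19], [0, 20], [0, 21], [0, 23], [0, 24], [1, 20], [1, 21], [1, 22]]
s4 s5 19 0 []
s5 s6 84 32 [[11, 10], [12, 10], [12, 11], [14, 11], [15, 7], [15, 11], [16, 7], [16, 9]]
s4 s6 79 31 [[12, 10], [12, 11], [14, 11], [15, 7], [15, 11], [16, 7], [16, 9], [16, 10]]
```

View pics/pad.png

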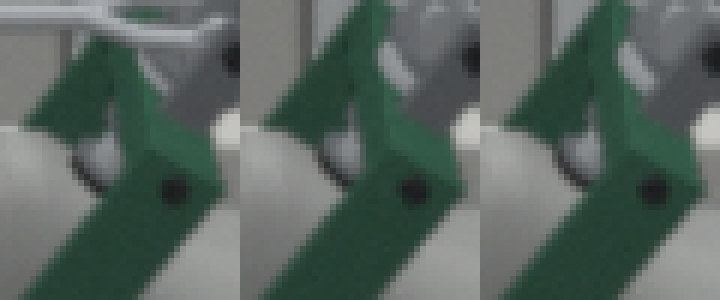

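```bash
cat >> h.py <<'E'
SP=np.array([-.542,-.189,.819])
def load(n): return cv2.cvtColor(cv2.imread('pics/'+n+'.png'),cv2.COLOR_BGR2GRAY).astype(float)
E
python3 - <<'E'
from h import *
p=capture('side'); X=np.array([603.5,-50,113.])
print(proj(p,[X,X+6*SP,X-6*SP]))
E
python3 - <<'E'
import cv2,numpy as np
for n in ['side0','s4','s6']:
    I=cv2.cvtColor(cv2.imread('pics/'+n+'.png'),cv2.COLOR_BGR2GRAY); print(n); print(I[184:201,304:322])
E
```

```text
[[311.13748941 192.91461024]
 [312.45490068 191.25204004]
 [309.825635   194.57025201]]
side0
[[ 57  53  55  53  55  54  53  57  68  86  71  66  63  67  66  73  77  77]
 [ 56  55  54  57  55  53  55  55  60  83  76  67  66  65  69  71  76  76]
 [ 56  58  56  57  55  54  54  58  70  87  75  66  64  66  65  70  79  76]
 [ 73  62  56  54  61  65  65  69 103 118  84  67  65  67  66  71  79  78]
 [109  83  66  61  80  89  94 103 132 135  95  69  65  65  65  71  78  77]
 [134 119  96  76  94 101 111 134 139 141 110  79  62  64  66  70  73  77]
 [140 136 125  90  95 104 119 135 136 134 123  86  67  65  65  60  59  68]
 [141 140 113  69  83 101 118 132 132 128 120  93  68  64  61  58  55  59]
 [144 139 109  59  62  90 103 119 128 121 115  88  69  64  58  56  58  57]
 [145 145 134  83  50  69  90 104 114 115 106  79  67  56  56  58  56  57]
 [145 144 141 108  66  47  69  86  99 102  88  70  60  57  55  57  57  55]
 [143 142 143 138 109  68  45  62  77  82  69  61  57  54  56  55  55  51]
 [141 141 142 145 140 108  67  42  53  64  63  57  56  56  55  57  56  47]
 [138 141 142 144 144 139 108  
[... 2127 characters left out ...]
 68  64  62  59  58  59]
 [144 143 139 108  63  61  87 102 112 119 113  90  69  64  59  57  56  57]
 [145 146 143 135  87  52  60  83  95 104 104  79  67  59  58  58  57  59]
 [144 146 144 143 121  81  51  57  75  88  82  68  63  58  56  58  59  57]
 [145 144 145 145 141 121  82  53  48  61  67  63  57  58  56  58  57  52]
 [143 143 143 145 145 141 122  94  64  63  62  56  58  59  58  57  57  42]
 [139 141 144 143 144 147 142 131  92  68  59  57  57  55  55  56  57  46]
 [135 139 141 141 145 145 136 107  76  58  56  54  54  55  56  56  57  52]
 [133 135 138 140 140 138 109  80  61  58  56  56  55  56  57  55  55  55]
 [130 133 133 137 134 118  84  64  57  57  56  54  55  55  55  56  56  56]]
```

Call:
send_rows(rows="0.75 0 0 0 0; 0.75 0 0 0 0; 0.75 0 0 0 0; 0.75 0 0 0 -1.7; 0.75 0 0 0 -3.4; 0.75 0 0 0 -5.1; 0.75 0 0 0 -6.8; 0.75 0 0 0 -8.5; 0.75 0 0 0 -10.2; 0.75 0 0 0 -12; 0 0 0 0 -12; 0 0 0 0 -12")

```text
time_s: 13.9
eef_pos: [525.5, -73.6, 214.3]
ee_rot: [0.661, 0.248, 0.663, -0.247]
force: [-7.3, 3.8, 7.7]
grip_width: 0.499
```

```bash
cat >> h.py <<'E'
def cross(I):
    out=[]
    for r in (192,193,194,195):
        row=I[r,304:316]
        j=[k for k in range(len(row)-1) if row[k]>=100>row[k+1]][0]
        out.append(j+(row[j]-100)/(row[j]-row[j+1]))
    return np.array(out)
def padm(n=1,name=None):
    A=0
    for i in range(n):
        a=capture('side'); A=A+cv2.cvtColor(cv2.cvtColor(a['pixels'],cv2.COLOR_RGB2BGR),cv2.COLOR_BGR2GRAY).astype(float)/n
    if name: save(a,name)
    c=cross(A); c0=np.mean([cross(load(k)) for k in('side0','s1')],0); c4=np.mean([cross(load(k)) for k in('s4','s5')],0)
    print('cross',c.round(2),'f per row',((c-c0)/(c4-c0)).round(2),'f',round(((c-c0).sum()/(c4-c0).sum()),3))
E
python3 - <<'E'
from h import *
st(); padm(1,'s7')
for k in('side0','s1','s2','s4','s5','s6'): print(k,cross(load(k)).round(2))
E
```

```text
t 13.9 P [525.5 -73.6 214.3] F [-7.3  3.8  7.7] T [ 0.64  1.17 -0.02] g 0.499 q [-0.36  0.34  1.51  0.    1.3   0.35]
cross [3.18 3.75 4.51 5.55] f per row [0.69 0.71 0.65 0.67] f 0.679
side0 [2.18 2.67 3.19 4.22]
s1 [2.24 2.7  3.28 4.26]
s2 [2.26 2.71 3.35 4.24]
s4 [3.6  4.16 5.17 6.17]
s5 [3.63 4.21 5.21 6.21]
s6 [3.18 3.73 4.53 5.54]
```

Call:
send_rows(rows="0 0 0 0 0; 0 0 0 0 1.5; 0 0 0 0 3; 0 0 0 0 4.5; 0 0 0 0 6; 0 0 0 0 7.5; 0 0 0 0 9; 0 0 0 0 10.5; 0 0 0 0 12; 0 0 0 0 12")

```text
time_s: 14.95
eef_pos: [525.0, -73.8, 215.9]
ee_rot: [-0.448, -0.546, -0.45, 0.547]
force: [-1.2, -5.5, -4.3]
grip_width: 0.456
```

```bash

python3 - <<'E'
from h import *
st(); padm(2,'s8')
E
```

```text
t 14.95 P [525.  -73.8 215.9] F [-1.2 -5.5 -4.3] T [ 0.2  -0.73  1.17] g 0.456 q [-0.36  0.34  1.5  -0.    1.3   1.4 ]
cross [2.69 3.23 4.19 5.03] f per row [0.34 0.36 0.49 0.4 ] f 0.407
```

Call:
send_rows(rows="0.75 0 0 0 0; 0.75 0 0 0 0; 0.75 0 0 0 0; 0.75 0 0 0 -1.7; 0.75 0 0 0 -3.4; 0.75 0 0 0 -5.1; 0.75 0 0 0 -6.8; 0.75 0 0 0 -8.5; 0.75 0 0 0 -10.2; 0.75 0 0 0 -12; 0 0 0 0 -12; 0 0 0 0 -12")

```text
time_s: 16.25
eef_pos: [525.5, -73.6, 214.2]
ee_rot: [0.661, 0.248, 0.663, -0.247]
force: [-6.3, 4.5, 6.8]
grip_width: 0.49
```

Call:
send_rows(rows="0 0 0 0 0; 0 0 0 0 1.5; 0 0 0 0 3; 0 0 0 0 4.5; 0 0 0 0 6; 0 0 0 0 6")

```text
time_s: 16.85
eef_pos: [526.5, -73.8, 213.7]
ee_rot: [0.575, 0.411, 0.576, -0.41]
force: [1.5, 5.3, -0.1]
grip_width: 0.458
```

```bash

python3 - <<'E'
from h import *
st(); padm(2,'s9')
E
```

```text
t 16.85 P [526.5 -73.8 213.7] F [ 1.5  5.3 -0.1] T [ 0.45 -0.23 -0.26] g 0.458 q [-0.36  0.34  1.51  0.    1.29  0.88]
cross [2.68 3.22 3.84 4.69] f per row [0.33 0.35 0.31 0.23] f 0.302
```

Call:
send_rows(rows="0 0 0 0 1.5; 0 0 0 0 3; 0 0 0 0 4.5; 0 0 0 0 6; 0 0 0 0 6")

```text
time_s: 17.45
eef_pos: [525.7, -74.2, 214.9]
ee_rot: [-0.45, -0.545, -0.451, 0.545]
force: [-7.7, -0.2, 11.3]
grip_width: 0.456
```

```bash

python3 - <<'E'
from h import *
st(); padm(2,'s10')
E
```

```text
t 17.45 P [525.7 -74.2 214.9] F [-7.7 -0.2 11.3] T [1.83 1.08 1.19] g 0.456 q [-0.36  0.34  1.5   0.    1.3   1.4 ]
cross [2.22 2.76 3.43 4.29] f per row [0.   0.05 0.1  0.02] f 0.046
```

Call:
send_rows(rows="0.75 0 0 0 0; 0.75 0 0 0 0; 0.75 0 0 0 0; 0.75 0 0 0 -1.7; 0.75 0 0 0 -3.4; 0.75 0 0 0 -5.1; 0.75 0 0 0 -6.8; 0.75 0 0 0 -8; 0 0 0 0 -8; 0 0 0 0 -8; 0 0 0 0 -8; 0 0 0 0 -8")

```text
time_s: 18.75
eef_pos: [526.0, -73.7, 214.1]
ee_rot: [0.609, 0.359, 0.61, -0.358]
force: [-3.4, 4.9, 4.3]
grip_width: 0.469
```

```bash

python3 - <<'E'
from h import *
st(); padm(2,'s11')
E
```

```text
t 18.75 P [526.  -73.7 214.1] F [-3.4  4.9  4.3] T [ 0.53  0.56 -0.18] g 0.469 q [-0.36  0.34  1.51  0.    1.3   0.7 ]
cross [2.22 2.75 3.45 4.28] f per row [0.   0.04 0.11 0.02] f 0.049
```

Call:
send_rows(rows="0 0 0 0 1; 0 0 0 0 2; 0 0 0 0 3; 0 0 0 0 4; 0 0 0 0 4")

```text
time_s: 19.35
eef_pos: [527.1, -73.8, 213.6]
ee_rot: [0.538, 0.46, 0.537, -0.458]
force: [6.0, 1.4, -2.7]
grip_width: 0.455
```

```bash

python3 - <<'E'
from h import *
st(); padm(3,'s12')
E
```

```text
t 19.35 P [527.1 -73.8 213.6] F [ 6.   1.4 -2.7] T [ 1.  -0.8  0.4] g 0.455 q [-0.36  0.34  1.51  0.    1.29  1.05]
cross [2.21 2.66 3.2  4.2 ] f per row [-0.   -0.02 -0.01 -0.02] f -0.016
```

Call:
send_rows(rows="0 0 0 0 1; 0 0 0 0 2; 0 0 0 0 3; 0 0 0 0 3")

```text
time_s: 19.9
eef_pos: [525.8, -74.0, 214.8]
ee_rot: [-0.473, -0.525, -0.474, 0.525]
force: [-8.0, -3.0, 11.0]
grip_width: 0.457
```

```bash

python3 - <<'E'
from h import *
st(); padm(4,'s13')
E
```

```text
t 19.9 P [525.8 -74.  214.8] F [-8. -3. 11.] T [1.88 1.17 1.44] g 0.457 q [-0.36  0.34  1.5   0.    1.3   1.31]
cross [2.22 2.67 3.22 4.22] f per row [ 0.01 -0.01 -0.   -0.01] f -0.004
```

Call:
send_rows(rows="1 0 0 0 0; 1 0 0 0 0; 1 0 0 0 0; 1 0 0 0 0; 1 -2 0 0 -1.5; 1 -5 0 0 -3; 1 -8 0 0 -5; 1 -8 0 0 -5; 1 -8 0 0 -5")

```text
time_s: 21.0
eef_pos: [526.4, -74.3, 293.6]
ee_rot: [0.576, 0.41, 0.576, -0.41]
force: [0.0, 0.2, -0.8]
grip_width: 1.001
```

```bash

python3 - <<'E'
from h import *
to([592,-53,288.5])
p=capture('side'); save(p,'s14')
for d in nets.spot_point(p,'lever_ball')[:1]: print(np.round(d['location'],1))
A,n=blob(p,(315,125),12,'red'); print(A,n, proj(p,[594.8,-54,306.5]))
E
```

```text
t 21.0 P [526.4 -74.3 293.6] F [ 0.   0.2 -0.8] T [ 0.    0.01 -0.04] g 1.001 q [-0.36  0.29  1.37  0.    1.48  0.87]
shift cm [0.51 6.9  0.15] yaw units -0.02
[596.1 -54.5 304.1]
[314.26760563 124.49295775] 71 [[315.2819907  123.01064629]]
```

Call:
send_rows(rows="1 0 3.5 0.1 0; 1 0.5 6.9 0.1 0; 1 0.5 6.9 0.1 0; 0 0.5 6.9 0.1 0; 0 0.5 6.9 0.1 0; 0 0.5 6.9 0.1 0; 0 0.5 6.9 0.1 0; 0 0.5 6.9 0.1 0", grip_force=30)

```text
time_s: 21.9
eef_pos: [591.5, -52.5, 289.4]
ee_rot: [0.577, 0.41, 0.576, -0.409]
force: [-0.7, 0.7, 2.0]
grip_width: 0.281
```

```bash

python3 - <<'E'
from h import *
to([670.1,-26.8,172.3])
p=capture('side'); save(p,'s15')
cv2.imwrite('pics/s15c.png',cv2.resize(cv2.cvtColor(p['pixels'],cv2.COLOR_RGB2BGR)[70:220,240:400],None,fx=4,fy=4,interpolation=cv2.INTER_CUBIC))
E
```

```text
t 21.9 P [591.5 -52.5 289.4] F [-0.7  0.7  2. ] T [0.16 0.27 0.02] g 0.281 q [-0.29  0.44  1.17  0.    1.53  0.95]
shift cm [11.71  8.26  0.16] yaw units -0.01
```

View pics/s15c.png

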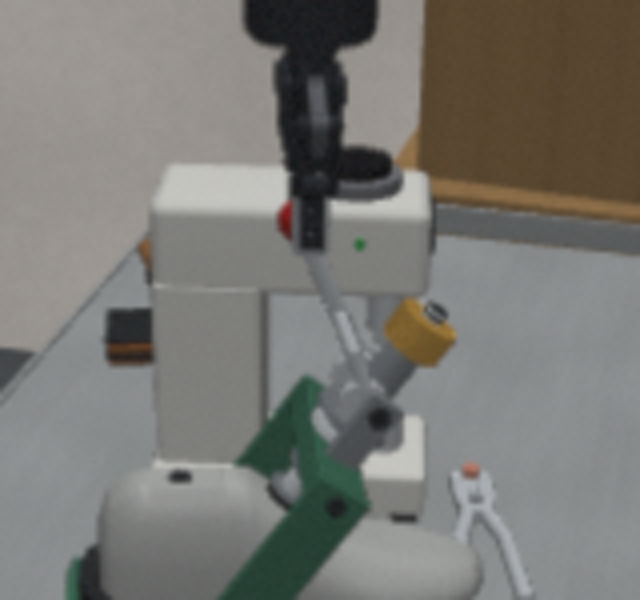

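Call:
send_rows(rows="0.5 0 0 0 0; 0.5 0 0 0 0; 0.5 0.1 0.45 0 0; 0.5 0.1 0.45 0 0; 0 0.1 0.45 0 0; 0 0.1 0.45 0 0; 0 0.1 0.45 0 0; 0 0.1 0.45 0 0", grip_force=35)

```text
time_s: 22.75
eef_pos: [596.1, -50.9, 287.8]
ee_rot: [0.577, 0.409, 0.577, -0.409]
force: [0.5, 1.7, -0.8]
grip_width: 0.277
```

```bash

python3 - <<'E'
from h import *
to([670.1,-26.8,172.3])
E
```

```text
t 22.75 P [596.1 -50.9 287.8] F [ 0.5  1.7 -0.8] T [ 0.19 -0.21  0.04] g 0.277 q [-0.28  0.45  1.16  0.    1.53  0.95]
shift cm [11.55  7.77  0.17] yaw units 0.0
```

Call:
send_rows(rows="0 0.81 1.69 0 0; 0 1.86 3.24 0 0; 0 3.13 4.62 0.1 0; 0 4.59 5.75 0.1 0; 0 6.21 6.65 0.1 0; 0 7.96 7.3 0.1 0; 0 9.78 7.7 0.1 0; 0 11.6 7.8 0.1 0; 0 11.9 7.8 0.1 0; 0 11.9 7.8 0.1 0; 0 11.9 7.8 0.1 0")

```text
time_s: 23.85
eef_pos: [670.3, -26.5, 168.2]
ee_rot: [0.577, 0.41, 0.576, -0.409]
force: [4.3, -0.6, -1.8]
grip_width: 0.276
```

```bash

python3 - <<'E'
from h import *
to([670.1,-26.8,172.3]);padm(1,'s16')
E
```

```text
t 23.85 P [670.3 -26.5 168.2] F [ 4.3 -0.6 -1.8] T [-0.24 -0.81 -0.25] g 0.276 q [-0.21  0.69  1.08 -0.    1.37  1.02]
shift cm [-0.41 -0.03  0.02] yaw units -0.01
cross [2.29 2.75 3.28 4.26] f per row [0.05 0.04 0.02 0.01] f 0.03
```

Call:
send_rows(rows="0 0.3 0 0 0; 0 0.5 0 0 0; 0 0.5 0 0 0")

```text
time_s: 24.2
eef_pos: [670.6, -26.6, 167.5]
ee_rot: [0.578, 0.41, 0.575, -0.409]
force: [-5.4, -0.9, 20.9]
grip_width: 0.276
```

```bash

python3 - <<'E'
from h import *
st();padm(1,'s17')
E
```

```text
t 24.2 P [670.6 -26.6 167.5] F [-5.4 -0.9 20.9] T [-0.06  0.86 -0.29] g 0.276 q [-0.21  0.69  1.09 -0.    1.36  1.02]
cross [2.26 2.72 3.3  4.33] f per row [0.03 0.02 0.04 0.04] f 0.035
```

Against the stop now, with 21 N pushing up. I'll release, retreat upward and check.

Call:
send_rows(rows="0 -0.2 0 0 0; 1 -0.4 0 0 0; 1 -0.4 0 0 0; 1 -0.4 0 0 0; 1 -0.4 0 0 0; 1 -4 0 0 0; 1 -9 0 0 0; 1 -14 0 0 0; 1 -18 0 0 0; 1 -18 0 0 0; 1 -18 0 0 0")

```text
time_s: 25.35
eef_pos: [670.1, -26.3, 343.8]
ee_rot: [0.577, 0.409, 0.576, -0.409]
force: [-0.0, 1.4, -1.0]
grip_width: 1.0
```

```bash

python3 - <<'E'
from h import *
st();padm(2,'s18')
a=capture('side');b=capture('top');save(b,'t18')
A,n=blob(a,(284,168),14,'red');print(A,n,'start was 283.2 167.05')
for t in('last','saucer','pliers_a','lever_ball'):
  for v in (a,b): print(t,[np.round(d['location'],1).tolist() for d in nets.spot_point(v,t)[:2]])
I0=cv2.imread('pics/side0.png').astype(int);I=cv2.imread('pics/s18.png').astype(int)
d=np.abs(I-I0).sum(2)>60
ys,xs=np.nonzero(d[180:300,230:420]); print(len(ys), (xs.min()+230,xs.max()+230,ys.min()+180,ys.max()+180) if len(ys) else '')
cv2.imwrite('pics/s18c.png',np.hstack([cv2.resize(np.uint8(x)[120:250,245:365],None,fx=3.3,fy=3.3,interpolation=cv2.INTER_CUBIC) for x in (I0,I)]))
E
```

```text
t 25.35 P [670.1 -26.3 343.8] F [-0.   1.4 -1. ] T [-0.03  0.01 -0.04] g 1.0 q [-0.21  0.64  0.71 -0.    1.79  1.02]
cross [2.23 2.69 3.25 4.22] f per row [ 0.01  0.    0.01 -0.01] f 0.002
[283.09230769 168.07692308] 65 start was 283.2 167.05
last [[599.9, -54.7, 34.8]]
last []
saucer [[566.0, 157.2, 0.7]]
saucer [[562.1, 158.3, 0.7]]
pliers_a [[409.8, 33.0, -2.0], [497.3, -217.7, 0.1]]
pliers_a [[496.0, -221.1, 0.6]]
lever_ball [[671.7, -26.6, 190.5]]
lever_ball []
0
```

View pics/s18c.png

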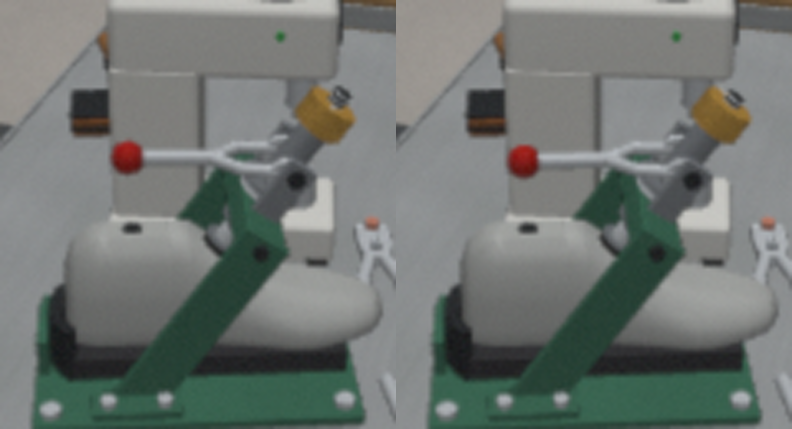

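The lever is closed at (283,168), the pad is on the instep, and the last, saucer and pliers pixels haven't changed. Handing in.

```bash
python3 -c "
from rig import workorder; print(workorder.finish_job())"
```

```text
the job is handed in; nothing more can be done
None
```

The job is done and handed in: lever opened, nut tightened to first contact, lever closed again. It took about 26 s of the 72 s, and no verdict is reported.

**What I did**
- **Lever up:** I gripped the red ball and swung the lever up to its stop, which pushed back with about 16 N.
- **Nut:** I turned the brass nut clockwise in three 60° strokes and one short 35° one.
- **Contact:** I tracked the pad's edge in the side camera. It stopped moving over the last 15° of turning, so the pad was on the instep, probably no more than about 0.5 mm past first touch.
- **Lever down:** I closed the lever to its stop (about 21 N), released the ball and moved the gripper up clear of everything.

**Last checks**
- **Lever:** the networks put the ball at about 190 mm, the closed height. It sits about one pixel lower than at the start, so the lever may have been slightly short of its stop originally.
- **Pad and surroundings:** the pad is on the instep. The side view of the last, saucer and pliers matches the first picture within noise. I never moved near the setter's button, but ran no separate check on it.

**Not confirmed**
- **Hold force:** I couldn't measure it directly. About 6 mm of lever lift on the spring should give roughly 18 N.
- **Starting state:** on opening, the pad rose only about 4 mm of the 6 mm lift. I took this to mean it was already lightly touching at the start (about 2 mm of spring compression).
- **Top view:** on the last look the networks found neither the last nor the ball, and only one of the two pliers. I did not view that picture, so the final checks rest mostly on the side view.

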